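# Knock a cast rubber foot out of its mould

## Robot

A 7-joint arm with a two-finger parallel gripper is mounted at the origin on a cart in front of the work surface, level with it; the furniture and walls round the work are solid. World frame = base frame: x ahead of the robot, y to its left, z up, the work surface at z = 0. Lengths are in m, angles in rad, forces in N, time in s.
With the tool pointing down it reaches from about 0.4 to 0.85 m from the base axis. Payload 6.9 kg.
Tool frame: the origin (TCP) lies midway between the tips of the shut fingers; the grasp point (between the pads) lies behind it (ctrl.pinch_z is the z of the grasp point in the tool frame, in m); z points along the fingers, y is the line along which they close (so a half turn about z gives the same grasp; the last joint's range is limited). The gripper opens to 85 mm and grips with 20 to 120 N. Pads are 22 mm wide; open, the fingers measure 114 mm over their backs; the gripper's body (76 mm by 85 mm) begins 54 mm behind the grasp point. The pads swing forward as they close: fully open they stand 13 mm farther back than shut.
Start: joints at [1.403, 0.507, -0.238, 1.5, 0.126, 1.149, -0.155], TCP at [0.169, -0.602, 0.231] pointing down, gripper open.
Joint ranges: [-3.08, 3.08], [-0.24, 2.05], [-1.43, 1.35], [0, 2.5], [-1.52, 4.66], [0.17, 1.96], [-2.89, 2.89]. Speed limits (rad/s): [2.39, 2.39, 3.14, 3.14, 3.14, 3.14, 3.14].

## Interface

Orientations are given as a unit quaternion [w, x, y, z].
In Python, from station import ctrl, get_state, vision, ticket, models gives the robot as it stands. Calls block until the motion is done:
- ctrl.movep(position, orientation): joint-space move of the TCP to a pose.
- ctrl.movel(position, frame=None, max_speed=0.15): straight line of the TCP; frame=None keeps the orientation; max_speed is the mean speed in m/s.
- ctrl.set_joints(angles): joint-space move.
- ctrl.ungrasp() and ctrl.close_gripper(force=None): open the fingers fully, or close them until they stop; force is the grip in N (None keeps the last).
- ctrl.pause(seconds).
- ctrl.ik(position, orientation): joint angles nearest the present ones, or None.
- get_state(): the state.
- vision.grab_frame(name): name is "side" or "top"; returns (picture, depth): 480x640x3 uint8, blue, green, red; 480x640 float32, m along the optical axis (not along the pixel's ray), 0 where there is no reading.
- vision.camera_info(name): a dict with "mtx" (3x3 intrinsics, pixels), "R" (3x3) and "t" (3): a world point X has camera coordinates R X + t. Camera axes: x right, y down, z forward; pixel columns grow to the right and rows downward; lengths in m; the calibration is good to about 2 mm. A picture is of the moment at which its call begins. camera_info takes no time and is no camera call.
A pose or a line that the arm cannot do raises ctrl.Unreachable and nothing moves.
- ticket.close_job(): hands the job in; it is judged then, once.
Trained networks look in the newest picture that a camera, given by its name, has taken for a name from the list of things; names that differ only in an ending like _2 or _b are one class to them, and where a whole thing is asked for, a point or a joint stands for the part that bears it (a point fixed in the world has none). Each returns a list of dicts, best first, with "p" (0 to 1); they miss things now and then, are a little off and sometimes report something else, mostly with a low value. They report only what shows in the picture. A call takes as long as a camera call.
- models.recognise(camera, target): "point" ([column, row] in pixels, amid what is visible of it).
- models.masks_of(camera, target): "mask" (480x640 bool, what is visible of it) and "point" ([column, row] in pixels, amid what is visible of it).
The state is a dict: "time": time; "qpos": joint angles; "qd": joint speeds; "tau": joint torques, N m; "tcp_pos": TCP position; "eef_rot": TCP orientation; "contact_force": force on the tool from outside, world axes, zero at the start; "wrist_torque": the same for the moment, N m; "width": finger opening in m; "gripper_force": force on a finger pad.
Only numpy, scipy, OpenCV 4.12 (cv2) and the standard library are available. Lean on these libraries where they do the work, as an engineer would, in place of code of your own. Each camera call takes 0.05 s, during which the arm holds its last target. There are 200 camera calls.

## Task

A freshly cast black rubber foot is stuck in the pocket of the aluminium mould. Press the red pad of the sprung knockout lever down until the brass bolt snaps over the lever and holds it, so that the rod stays up and the foot stands proud; then take the foot out and put it in the small blue-grey bin with the finished foot, leaving the bin upright.

Things in the scene. Friction and masses are not known exactly. Their poses are not given: they have to be found in the camera images.
- mould: The fixed knockout fixture (262 x 86 mm grey base, long along its x): origin under the rocker's pivot, on the bench; z up. An aluminium mould block, 70 x 70 mm, top face flat at 83 mm, is centred at x = +59 mm; round pocket in it, 30 mm wide, 15 mm deep, floor 68 mm up. The red pad is at x = -81 mm. A 31 mm wide bolt housing, 56 mm high, stands at x = -121 to -147 mm, its black knob behind it to -165 mm.
- knockout_lever (a joint): Sprung rocker lever under the mould block, rad. 0 = at rest (pad up, rod flush with the pocket floor); grows as the pad is pushed down; the bolt snaps over its end at about 0.225, hard stop at 0.25; held by the bolt it stands at about 0.22. Let go sooner, it springs back to 0. Pushing takes about 4 N at first, 8 N near the end, more only on the hard stop. The rod rises 59 mm per rad: about 13 mm when latched.
- latch_bolt (a joint): Spring bolt with a bevelled brass nose at the pad end of the fixture, m. 0 = nose out, where its spring keeps it; the lever's end pushes it back about 0.008 on the way down, and it then springs out again over the lever by itself. It need not be touched.
- lever_pad (a point): Centre of the top of the round red pad (32 mm across) on the lever; moves with it. 79 mm above the bench at rest, 60 mm when latched, 58 mm at the hard stop; it moves nearly straight down. Press it with closed fingers.
- cavity_mouth (a point): Centre of the pocket's mouth, in the top face of the mould block, 83 mm above the bench.
- foot_center (a point): Centre, half-way up, of the black rubber foot, a plain round cap 27 mm across, 13 mm high, 15 to 28 g. At the start it lies in the pocket, its top 2 mm below the block's face; when the lever is latched its bottom is still 2 mm inside the pocket and it stands 11 mm proud, with flat metal 20 mm wide all round for the fingertips.
- bin_small: Small loose blue-grey bin, origin under its centre, z up: inside 74 mm along its x, 56 mm along its y; rim 94 x 75 mm outside, 48 mm high; floor 2 mm thick. One finished rubber foot like the other lies in its -x half. The new foot may be let go over the open bin, close to the rim.

How it is judged:
By the outcome, as a careful person would: the job done as asked, in the order asked, and still so for the second after the job is handed in, with the robot touching nothing.
It also fails if it takes over 51 s, if anything falls off the work surface, if the arm or the gripper's body presses on something with over 40 N, if the wrist force passes 120 N, or if a joint passes its speed limit or range.

## Working session

There is one attempt and no reset: what is moved stays moved. The work goes in short steps, each a Python script; the robot and the scene stay as the last script left them, time stands still between calls to the robot, and variables do not carry over. Pictures are saved under pics/ and viewed, at most 10 in all, crops included, and the job is handed in when it is done.

```bash
mkdir -p pics; ls; cat > h.py <<'E'
import numpy as np, cv2
from station import ctrl, get_state, vision, ticket, models
def cam(n):
    c=vision.camera_info(n); return np.array(c["mtx"]),np.array(c["R"]),np.array(c["t"])
def at_z(n,px,z):
    K,R,t=cam(n); d=R.T@np.linalg.inv(K)@np.array([px[0],px[1],1.]); o=-R.T@t
    return o+d*(z-o[2])/d[2]
def proj(n,X):
    K,R,t=cam(n); p=K@(R@np.array(X,float)+t); return p[:2]/p[2]
def cloud(n,depth):
    K,R,t=cam(n); v,u=np.mgrid[:480,:640]
    P=np.stack([u,v,np.ones_like(u)],-1)@np.linalg.inv(K).T*depth[...,None]
    return (P-t)@R
E
python3 - <<'E'
from h import *
f={}
for n in("side","top"):
    im,d=vision.grab_frame(n); f[n]=(im,d); cv2.imwrite(f"pics/{n}0.png",im)
    K,R,t=cam(n); print(n,K[0,0],-R.T@t,R[2])
    P=cloud(n,d)
    for k in("mould","lever_pad","foot_center","bin_small","latch_bolt"):
        for r in models.masks_of(n,k)[:3]:
            m=r["mask"]&(d>0); q=P[m]
            print(n,k,round(r["p"],2),np.round(r["point"]),m.sum(),np.round(np.median(q,0),3) if len(q) else"")
print(get_state()["time"],get_state()["eef_rot"],ctrl.pinch_z)
E
```

```text
pics
side 507.2376879584066 [0.23908398 0.84940858 0.58823208] [ 0.26802041 -0.82954423 -0.48991983]
side mould 0.63 [306. 293.] 4595 [0.487 0.162 0.036]
side lever_pad 0.93 [291. 258.] 374 [0.562 0.066 0.055]
side bin_small 0.62 [344. 209.] 1058 [ 0.534 -0.226  0.031]
top 553.2619730877219 [ 0.49013003 -0.00211477  1.01377216] [ 3.96492778e-02  9.10100830e-04 -9.99213244e-01]
top mould 0.7 [269. 240.] 6640 [0.531 0.096 0.012]
top mould 0.19 [279. 225.] 904 [0.549 0.079 0.051]
top lever_pad 0.76 [280. 222.] 887 [0.55  0.077 0.052]
top foot_center 0.75 [229. 266.] 176 [0.475 0.16  0.078]
top bin_small 0.57 [467. 231.] 2209 [ 0.54  -0.263  0.014]
0.6 [-5.40048505e-06  9.90643612e-01  1.36474300e-01  1.36917593e-05] -0.0187
```

View pics/top0.png

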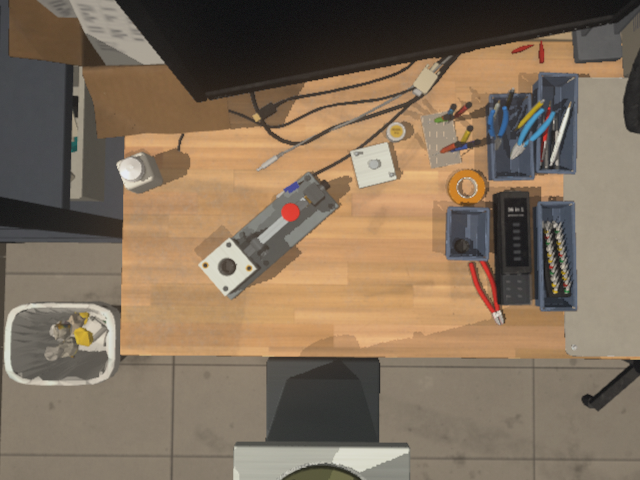

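View pics/side0.png

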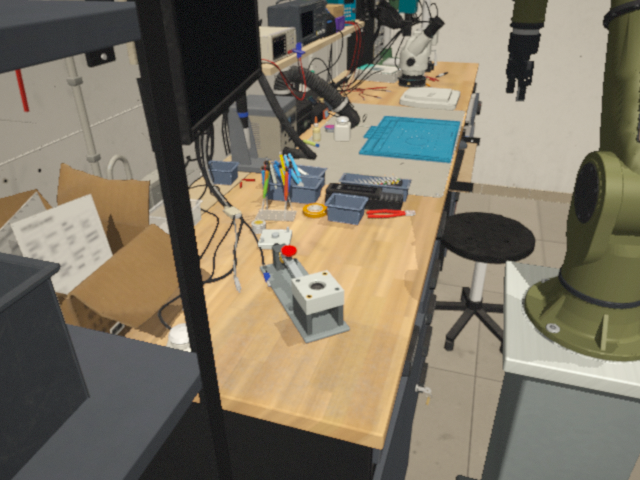

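The top view shows the mould block around (228,267), the red pad at (291,212), and the bin around (467,234). The finished foot is at (463,245), the bin's near half. The side view shows the same layout, with nothing close to the fixture. Next I'll refine these positions with colour segmentation.

```bash
python3 - <<'E'
from h import *
im=cv2.imread("pics/top0.png"); b,g,r=[im[...,i].astype(int) for i in range(3)]
def cen(m,box):
    z=np.zeros_like(m);u0,u1,v0,v1=box;z[v0:v1,u0:u1]=m[v0:v1,u0:u1]
    n,l,s,c=cv2.connectedComponentsWithStats(z.astype(np.uint8)); i=1+np.argmax(s[1:,4]); return c[i],l==i,s[i]
pad,_,s1=cen((r>150)&(g<90),(265,320,190,240))
blk,m,s2=cen((b>150)&(g>150),(190,265,230,305))
hull=cv2.convexHull(np.argwhere(m)[:,::-1].astype(np.int32)); rect=cv2.minAreaRect(hull)
print("pad",pad,s1,at_z("top",pad,.079)); print("block",rect,at_z("top",rect[0],.083))
dark,_,s3=cen((r<85),(215,241,254,280)); print("pocket dark",dark,s3,at_z("top",dark,.081))
P=at_z("top",pad,.079);C=at_z("top",rect[0],.083); d=C-P; print("dist (0.140)",np.hypot(*d[:2]),"yaw",np.degrees(np.arctan2(d[1],d[0])))
vision.grab_frame("top"); d0=vision.grab_frame("top")[1]; Pc=cloud("top",d0)
print("block z",np.median(Pc[m],0))
box=np.zeros((480,640),bool); box[195:275,430:505]=1
k=box&(Pc[...,2]>.042)&(Pc[...,2]<.055)
rr=cv2.minAreaRect(cv2.convexHull(Pc[k][:,:2].astype(np.float32))); print("rim depth",rr,k.sum())
mm=[x for x in models.masks_of("top","bin_small") if x["p"]>.3]
for x in mm:
    h=cv2.convexHull(np.argwhere(x["mask"])[:,::-1].astype(np.int32)); q=cv2.minAreaRect(h); print("bin",q,at_z("top",q[0],.048), [np.round(at_z("top",c,.048),3) for c in cv2.boxPoints(q)])
print(models.recognise("side","foot_center"))
q=[models.masks_of("top","foot_center")]
for x in q[0]: print(x["p"],x["point"],x["mask"].sum())
# side checks
vision.grab_frame("side"); im=vision.grab_frame("side")[0]; b,g,r=[im[...,i].astype(int) for i in range(3)]
pad,_,s=cen((r>150)&(g<90),(270,310,240,270)); print("side pad",pad,s,at_z("side",pad,.077))
E
```

```text
pad [290.20849421 211.63706564] [281 203  19  19 259] [0.56811739 0.05603859 0.079     ]
block ((226.66468811035156, 266.35882568359375), (41.542179107666016, 41.976043701171875), 49.398704528808594) [0.4747235 0.1615603 0.083    ]
pocket dark [227.8125  266.15625] [222 259  14  15  96] [0.4750472 0.1599844 0.081    ]
dist (0.140) 0.14091574977661828 yaw 131.51101196502285
block z [0.47511224 0.16166979 0.08316962]
rim depth ((0.5355201959609985, -0.2656732201576233), (0.10320886969566345, 0.13695760071277618), 89.40321350097656) 1140
bin ((467.0, 234.0), (54.0, 44.0), 90.0) [ 0.53411175 -0.2513042   0.048     ] [array([ 0.581, -0.213,  0.048]), array([ 0.582, -0.29 ,  0.048]), array([ 0.487, -0.29 ,  0.048]), array([ 0.487, -0.213,  0.048])]
[{'point': [316.5, 285.7], 'p': 0.38}]
0.46 [227.6, 264.7] 179
side pad [288.26428571 250.34285714] [281 245  16  12 140] [0.56689165 0.05730597 0.077     ]
```

```bash
cat >> h.py <<'E'
def q(deg): a=np.radians(deg)/2; return [0,np.cos(a),np.sin(a),0]
PAD=np.array([.5675,.0565]); CAV=np.array([.475,.161]); BIN=np.array([.534,-.2515])
E
python3 - <<'E'
from h import *
print(get_state()["time"])
for nm,p,z,angs in(("pad",PAD,.2,(41.5,131.5,-48.5)),("cav",CAV,.085,(41.5,131.5,-48.5,-138.5)),("bin",BIN+[.018,0],.056,(90,-90))):
    for a in angs:
        j=ctrl.ik([*p,z],q(a)); print(nm,a,None if j is None else np.round(j,2))
E
```

```text
0.95
pad 41.5 [ 0.36  0.53 -0.79  1.69  0.42  1.09 -1.41]
pad 131.5 [ 0.45  0.59 -0.98  1.69  0.53  1.15  0.05]
pad -48.5 [ 0.12  0.46 -0.4   1.69  0.2   1.02 -2.76]
cav 41.5 [ 0.11  0.58 -0.73  2.01  0.56  0.76 -1.81]
cav 131.5 [ 0.26  0.68 -1.01  2.    0.75  0.89 -0.44]
cav -48.5 [-0.74  0.56  0.55  2.02 -0.46  0.69 -2.32]
cav -138.5 [ 0.35  0.78 -1.23  2.    0.89  1.03  0.98]
bin 90 [ 0.72  0.71 -0.55  1.76  0.48  0.82 -0.06]
bin -90 [ 0.28  0.67  0.18  1.76 -0.16  0.73 -2.6 ]
```

```bash
python3 - <<'E'
from h import *
ctrl.close_gripper(30)
ctrl.movep([*PAD,.2],q(131.5))
s=get_state(); print(s["time"],s["tcp_pos"],s["contact_force"],s["width"])
ctrl.movel([*PAD,.09],max_speed=.15)
for z in(.078,.07,.064,.061,.0595,.058,.0575):
    ctrl.movel([*PAD,z],max_speed=.05)
    s=get_state(); print(round(s["time"],2),z,np.round(s["tcp_pos"],4),np.round(s["contact_force"],1))
    if s["contact_force"][2]>20: break
ctrl.movel([*PAD,.066],max_speed=.05); print(np.round(get_state()["contact_force"],1))
ctrl.movel([*PAD,.16],max_speed=.2)
for n in("side","top"):
    im,d=vision.grab_frame(n); cv2.imwrite(f"pics/{n}1.png",im)
    if n=="side": cv2.imwrite("pics/s1c.png",cv2.resize(im[220:345,240:380],None,fx=5,fy=4.8*1,interpolation=2)[:600])
print(get_state()["time"],np.round(get_state()["tcp_pos"],4))
E
```

```text
4.4333 [0.56768948 0.05524348 0.19985036] [-1.05886697 -0.45118117 -0.75277918] -0.00019742033604493712
5.71 0.078 [0.5685 0.0565 0.0785] [ 3.2 -1.1  4.2]
6.02 0.07 [0.5693 0.0555 0.0708] [ 4.6 -3.   7.1]
6.28 0.064 [0.5696 0.0553 0.0649] [ 5.9 -4.4  6.7]
6.53 0.061 [0.5691 0.0554 0.0617] [ 4.6 -3.4  6.3]
6.78 0.0595 [0.5694 0.0552 0.0605] [ 4.4 -4.   9.2]
7.03 0.058 [0.5696 0.055  0.0593] [ 3.7 -5.6 11.6]
7.28 0.0575 [0.5696 0.055  0.0592] [ 3.4 -6.3 14.2]
[ 0.5 -0.5  0.3]
8.3167 [0.5666 0.0559 0.1582]
```

View pics/s1c.png

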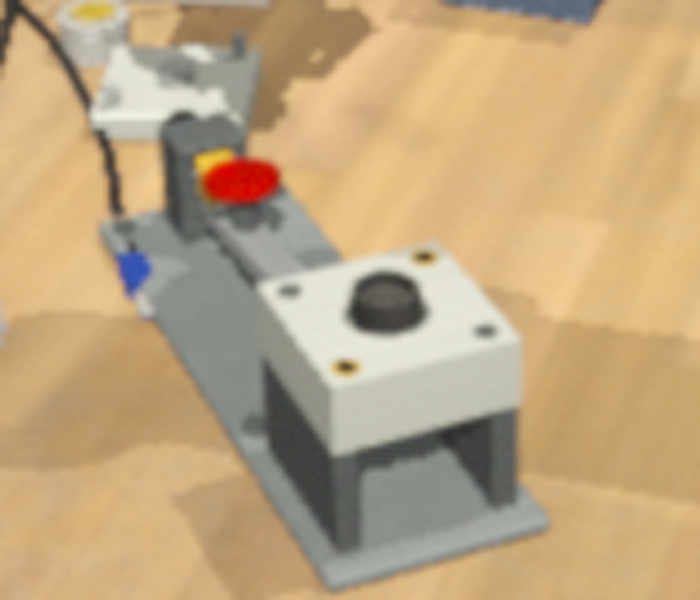

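The crop shows the brass nose over the lever, the pad down, and the foot standing proud at about (317,282) in the side picture. It is latched, with no force on the tool at z = 0.066. Next is the grasp.

```bash
python3 - <<'E'
from h import *
ctrl.ungrasp()
ctrl.movep([*CAV,.15],q(131.5))
for n in("side","top"):
    im,d=vision.grab_frame(n); cv2.imwrite(f"pics/{n}2.png",im)
    for x in models.masks_of(n,"foot_center")[:2]:
        v,u=np.nonzero(x["mask"]); c=[(u.min()+u.max()+0)/2,(v.min()+v.max())/2]
        print(n,x["p"],x["point"],len(u),at_z(n,x["point"],.0885),at_z(n,c,.0885))
s=get_state(); print(s["time"],s["tcp_pos"],s["contact_force"],s["width"])
im=cv2.imread("pics/side2.png"); cv2.imwrite("pics/s2c.png",cv2.resize(im[200:320,250:410],None,fx=5,fy=5,interpolation=2))
E
```

```text
side 0.72 [318.1, 283.1] 196 [0.47056112 0.16338697 0.0885    ] [0.47330327 0.16389374 0.0885    ]
9.9167 [0.47579363 0.16012862 0.14983868] [-0.14542926 -0.02137851  0.41592575] 0.08559962335762632
```

View pics/s2c.png

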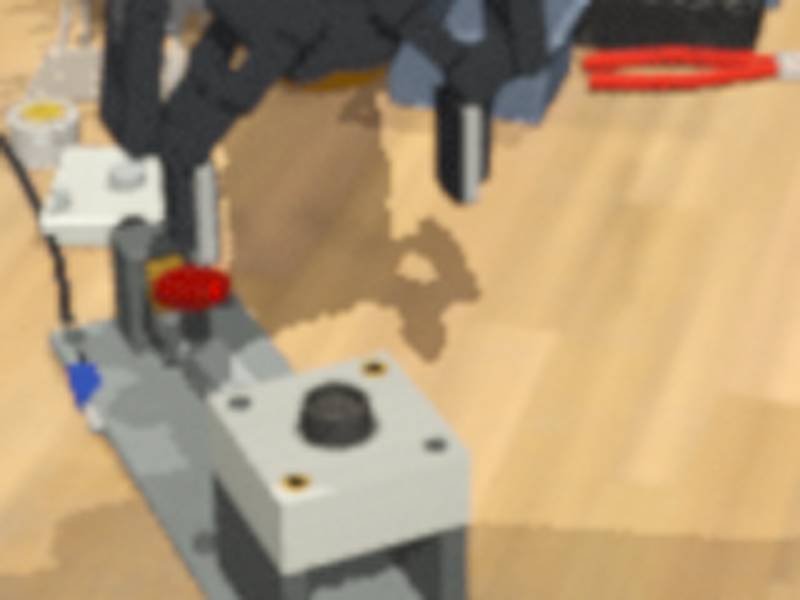

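The picture shows the foot proud at crop (336,413), midway between the open fingers, which stand either side of it. I'll descend and grip.

```bash
python3 - <<'E'
from h import *
C=[.4745,.1613]
ctrl.movel([*C,.0855],max_speed=.12)
s=get_state(); print(s["time"],s["tcp_pos"],s["contact_force"])
ctrl.close_gripper(30); s=get_state(); print(s["time"],s["width"],s["gripper_force"],s["tcp_pos"],s["contact_force"])
ctrl.movel([*C,.10],max_speed=.06); s=get_state(); print(s["width"],s["gripper_force"],s["contact_force"])
ctrl.movel([*C,.16],max_speed=.15); s=get_state(); print(s["time"],s["width"],s["gripper_force"])
im=vision.grab_frame("side")[0]; cv2.imwrite("pics/s3c.png",cv2.resize(im[200:320,250:410],None,fx=5,fy=5,interpolation=2))
E
```

```text
10.6083 [0.47474277 0.16162007 0.08581526] [ 0.43349549  0.48901187 -0.4757275 ]
11.2083 0.02235539483822117 29.29283619949274 [0.47458744 0.16123434 0.0857743 ] [-0.72130851 -0.93218954  4.7684733 ]
0.02262292327041892 29.22555172464854 [ 0.21255131 -0.26393279  0.00460203]
12.15 0.022453746064347864 29.238118377506908
```

View pics/s3c.png

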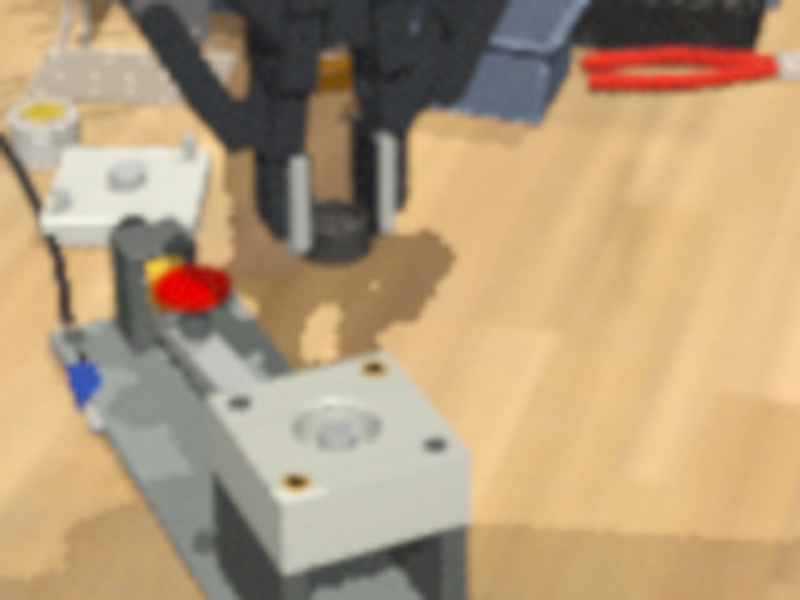

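The foot is in the fingers at crop (335,230), the pocket is empty and the lever is still latched. On to the bin.

```bash
python3 - <<'E'
from h import *
D=BIN+[.018,0]
ctrl.movep([*CAV,.2],q(131.5)); ctrl.movep([*D,.2],q(90))
ctrl.movel([*D,.10],max_speed=.12)
s=get_state(); print(s["time"],s["tcp_pos"],s["width"],s["gripper_force"])
im=vision.grab_frame("side")[0]; cv2.imwrite("pics/s4c.png",cv2.resize(im[140:240,280:440],None,fx=5,fy=5,interpolation=2))
E
```

```text
15.0167 [ 0.55259435 -0.25138652  0.10073107] 0.022690788248199645 29.34938379617961
```

View pics/s4c.png

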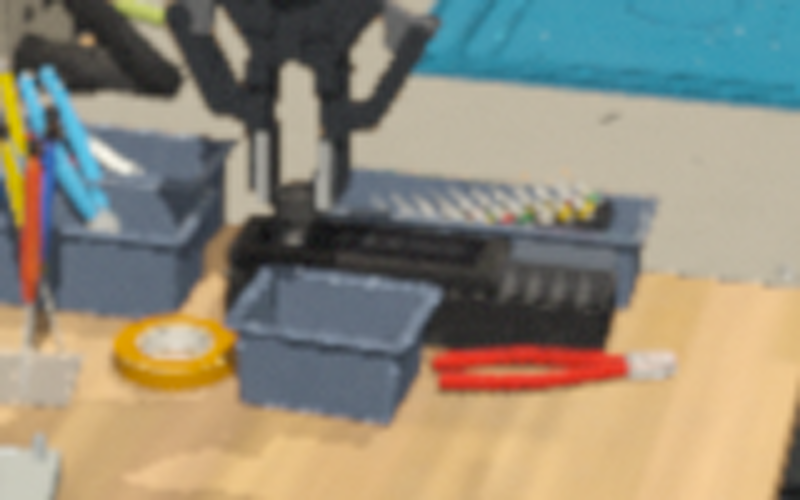

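The foot hangs at crop (293,210), over the free far half of the bin, and the tape beside it is low. I'll lower it to the rim and release.

```bash
python3 - <<'E'
from h import *
D=BIN+[.018,0]
ctrl.movel([*D,.056],max_speed=.08); ctrl.pause(.3)
s=get_state(); print(s["tcp_pos"],s["contact_force"])
ctrl.ungrasp(); ctrl.movel([*D,.2],max_speed=.15)
ctrl.movep([.45,-.05,.3],q(90)); ctrl.pause(.3)
for n in("top","side"):
    im=vision.grab_frame(n)[0]; cv2.imwrite(f"pics/{n}5.png",im)
t=cv2.imread("pics/top5.png"); s=cv2.imread("pics/side5.png")
cv2.imwrite("pics/c5.png",np.hstack([cv2.resize(t[180:280,430:510],(400,500),interpolation=2),cv2.resize(s[180:305,260:360],(400,500),interpolation=2)]))
print(get_state()["time"])
E
```

```text
[ 0.55220215 -0.251595    0.05640122] [ 0.07153555 -0.26756082 -0.68347571]
19.1833
```

View pics/c5.png

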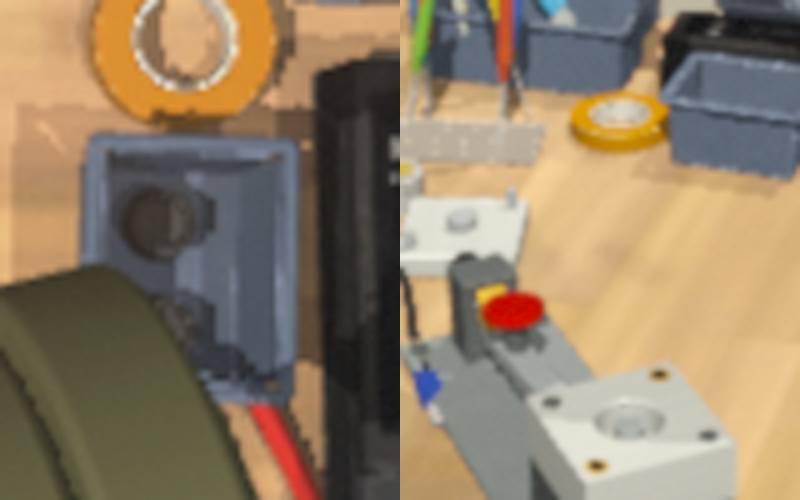

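Both feet are in the bin, at crop (158,222) and (175,320). The bin is upright, the lever is still latched and the arm is clear of everything.

```bash
python3 -c "
from h import *
print(ticket.close_job(), get_state()['time'])"
```

```text
the job is handed in; nothing more can be done
the job is handed in; nothing more can be done
```

The lever is latched with its rod up, the new foot is in the upright small bin beside the finished one, and the job was handed in at about 19 s on the robot's clock, well under the 51 s limit.

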